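# Hold a tube block home in the locating corner of a deck plate

### The arm

A 6-joint arm with a two-finger parallel gripper is mounted at the origin on the work surface. World frame = base frame: x ahead of the robot, y to its left, z up, the work surface at z = 0. Lengths are in m, angles in rad, forces in N, time in s.
With the tool pointing down it reaches from about 0.3 to 0.875 m from the base axis. Payload 6.4 kg.
Tool frame: the origin (TCP) lies midway between the tips of the shut fingers; the grasp point (between the pads) lies 19 mm behind it (ctrl.tcp_to_grasp is the distance from the TCP to the grasp point, in m); z points along the fingers, y is the direction in which the jaws open and shut (so a half turn about z gives the same grasp; the last joint's range is limited). The gripper opens to 85 mm and grips with 20 to 120 N. Pads are 22 mm wide; open, the fingers measure 114 mm over their backs; the gripper's body (76 mm by 85 mm) begins 54 mm behind the grasp point. The pads swing forward as they close: fully open they stand 13 mm farther back than shut.
Start: joints at [1.113, 0.181, 1.607, -0, 1.354, -0.206], TCP at [0.143, 0.557, 0.231] pointing down, gripper open.
Joint ranges: [-2.99, 2.99], [-0.89, 2.07], [0.3, 2.58], [-1.14, 4.28], [0, 2.63], [-3.12, 3.12]. Speed limits (rad/s): [2.57, 2.57, 3.01, 3.14, 3.14, 3.14].

### API

Orientations are given as a unit quaternion [w, x, y, z].
In Python, from bench import monitor, imaging, order, spotter, ctrl gives the robot as it stands.
- The arm moves only by the shell command python3 -m pendant 'ROWS'. ROWS is JSON, a list that holds one entry, the list of rows, each a list of 5 numbers: the shift along the world's x, y, z in mm, then the turn about the world's z in degrees, then the finger opening in mm, from 0 to 85.4. A call has 1 to 8 rows; each row shifts and turns the commanded pose from where the row before left it; what a row does not reach is not made up. A row lasts 1/8 s, in which the tool goes at most 62.5 mm and 10.7 degrees, less where a joint would pass 70% of its speed; a pose out of reach is approached as far as the arm can. A call with a gripper value outside its range is refused whole. The fingers move at their own pace and stop on an object; the grip force is fixed at half the most. Time passes only in rows, so rows that do not move let the fingers close. It gives the time, the measured TCP pose, the force and the opening at its end, in the units of the state.
- monitor.get_obs(): the state, without advancing time (a new reading comes with each control period).
- imaging.camera(name): name is "side" or "top" or "wrist"; returns a dict with "img" (480x640x3 uint8, red, green, blue), "vfov" (degrees; the focal length in pixels is half the picture's height over the tangent of half this angle, whatever the lens; pixels are square), "cx", "cy" (the principal point, pixels), "distortion" ([k1, k2, p1, p2, k3] as OpenCV has them; the pictures are not rectified), "origin" and "orientation" of the camera in the world. Camera axes: x right, y down, z forward; pixel columns grow to the right and rows downward; lengths in m; the calibration is good to about 2 mm. A picture is of the moment at which its call begins. There is no depth.
- order.hand_in(): hands the job in, once; it reports no verdict.
Trained networks look in the newest picture that a camera, given by its name, has taken for a name from the list of things; names that differ only in an ending like _2 or _b are one class to them, and where a whole thing is asked for, a point or a joint stands for the part that bears it (a point fixed in the world has none). Each returns a list of dicts, best first, with "confidence" (0 to 1); they miss things now and then, are a little off and sometimes report something else, mostly with a low value. They report only what shows in the picture. A call takes as long as a camera call. They do not tell look-alikes from the thing itself.
- spotter.recognise(camera, thing): "at" ([x, y, z] in m, in the coordinates of the camera as it stood for that picture, good to about 4 mm: the middle of the surface that is visible of it).
- spotter.tip_of(camera, thing): "at" ([x, y, z] in m, in the coordinates of the camera as it stood for that picture, good to about 4 mm: a listed point, or the origin of a listed thing).
The state is a dict: "time_s": time; "q": joint angles; "dq": joint speeds; "joint_efforts": joint torques, N m; "eef_pos": TCP position; "eef_rot": TCP orientation; "wrist_force": force on the tool from outside, world axes, zero at the start; "torque": the same for the moment, N m; "opening": opening from 0.0 (shut) to 1.0 (fully open).
Only numpy, scipy, OpenCV 4.12 (cv2) and the standard library are available. Lean on these libraries where they do the work, as an engineer would, in place of code of your own. Each camera call takes 0.05 s, during which the arm holds its last target. There are 200 camera calls.

### The job

Set the aluminium block that carries the small sample tubes (24 small holes, not its twin with six big holes) down on the deck plate inside the L of the two low steel fences, keeping it upright. Push it firmly, without ramming it, fully home into the corner, so that it sits flat on the plate with its length along the long fence and bears on both fences at once, and finish while still holding it pressed there, so that a colleague can tighten the side clamps. Do not shift the six-hole block, the tip boxes, the tub, the dishes or the 50 ml tube.

Things in the scene. Friction and masses are not known exactly. Their poses are not given: they have to be found in the camera images.
- block24_mid (a point): Centre (half-way up) of the loose aluminium tube block to seat: 105 mm long (x), 64 wide (y), 50 high (z up), about 0.6 kg, upright on the bench left or right of the deck plate. Its top has 24 small dark holes (6 x 4), seven holding white capped microtubes that belong to the block and stand 8 mm proud. Grip it across the 64 mm, in its upper half, so that the fingers pass above the 15 mm fences.
- block24: The same block; origin at the centre of its underside, axes as above. Either end may go first along the long fence.
- corner (a point): Inner corner of the deck plate's two fences, on the plate's top face. x and y lie along the fences, z up. The long fence's face is the plane y = 0, the short fence's the plane x = 0; the block belongs at x < 0, y < 0 and is pushed towards +x and +y. Fully home, its length along the long fence, its centre is at (-52.5, -32, +25) mm here.
- deck: The fixed aluminium deck plate, 210 (x) x 170 (y) mm, top face 16 mm above the bench; origin under its centre, axes as the corner's. It and the fences are smooth (friction about 0.2). Two fixed side clamps 16 mm high, backed off, face the fences: their tips stand 27 mm clear of the end and 31 mm clear of the side of a block that is home.
- long_fence: The long fence: rigid steel bar 100 mm (x) x 14 x 15 mm high, fixed on the plate, on the +y side of the block's place; origin at the centre of its underside. It ends 7 mm short of the corner.
- short_fence: The short fence: rigid steel bar 58 mm (y) x 14 x 15 mm high, fixed on the plate, on the +x side of the block's place; origin at the centre of its underside. It ends 8 mm short of the corner.
- block6_mid (a point): Centre (half-way up) of the other loose aluminium block, same outer size but with six big holes and no tubes: leave it alone.
- tip_box: Closed teal pipette-tip box with a clear lid, 82 x 118 x 90 mm, loose, at the back of the bench; origin at the centre of its underside. Leave it alone.
- tip_box_low: Closed orange tip box, 86 x 122 x 57 mm, loose, at the back of the bench; origin at the centre of its underside. Leave it alone.
- tub: White screw-lid tub with a red band, 76 mm across, 62 mm high, loose, upright, near the robot on the right; origin at the centre of its underside. Leave it alone.
- dishes: Stack of three closed Petri dishes, 90 mm across, 46 mm high, loose, behind the deck plate on the left; origin at the centre of its underside. Leave it alone.
- tube50: White-capped 50 ml tube lying on the bench, 115 mm long, up to 33 mm thick, loose, behind the deck plate on the right; origin under its middle. Leave it alone.
There are look-alikes about, which are no part of the job. What is shaped like the block24 but blue or yellow is not meant.

How it is judged:
By the outcome, as a careful person would: the job done as asked, in the order asked, and still so for the second after the job is handed in, while the arm keeps its last pose, push and grip.
It also fails if it takes over 61 s, if anything falls off the work surface, if the arm or the gripper's body presses on something with over 40 N, if the wrist force passes 120 N, or if a joint passes its speed limit or range.

## Working session

There is one attempt and no reset: what is moved stays moved. The work goes in short steps, Python scripts to look and compute and a shell command to move; the robot and the scene stay as the last step left them, time stands still between calls to the robot, and variables do not carry over. Pictures are saved under pics/ and viewed, about 8 in all and at most 12, crops included, and the job is handed in when it is done.

```bash
mkdir -p pics
cat > h.py <<'E'
import numpy as np, cv2
from scipy.spatial.transform import Rotation as R
from bench import monitor, imaging, order, spotter, ctrl
def rot(q): return R.from_quat([q[1],q[2],q[3],q[0]]).as_matrix()
def K(c):
    f=c['img'].shape[0]/2/np.tan(np.radians(c['vfov'])/2)
    return np.array([[f,0,c['cx']],[0,f,c['cy']],[0,0,1.]])
def ray(c,px,z):
    "pixels -> world points on plane height z"
    p=cv2.undistortPoints(np.array(px,float).reshape(-1,1,2),K(c),np.array(c['distortion'],float))[:,0]
    d=np.c_[p,np.ones(len(p))]@rot(c['orientation']).T; o=np.array(c['origin'])
    return o+d*((z-o[2])/d[:,2])[:,None]
def proj(c,P):
    r=rot(c['orientation']).T; t=-r@np.array(c['origin'])
    return cv2.projectPoints(np.array(P,float).reshape(-1,1,3),cv2.Rodrigues(r)[0],t,K(c),np.array(c['distortion'],float))[0][:,0]
def world(c,a): return np.array(c['origin'])+rot(c['orientation'])@np.array(a)
def save(n,img): cv2.imwrite('pics/'+n,img[:,:,::-1])
E
python3 - <<'E'
from h import *
np.set_printoptions(precision=4,suppress=True)
o=monitor.get_obs(); print(o['time_s'],o['eef_pos'],o['eef_rot'],o['opening'],ctrl.tcp_to_grasp)
for n in ('top','side'):
    c=imaging.camera(n); save(n+'0.png',c['img']); print(n,c['origin'],c['vfov'])
    for t in ('block24_mid','block24','corner','deck','long_fence','short_fence','block6_mid','tip_box','tip_box_low','tub','dishes','tube50'):
        for d in spotter.tip_of(n,t)[:3]:
            w=world(c,d['at']); print(t,round(d['confidence'],2),w,proj(c,w)[0].round())
E
```

```text
0.0 [0.143  0.5564 0.2304] [-0.0003  0.1256  0.9921 -0.0008] 1.0018196590230362 0.0187
top [0.3231 0.0495 1.2625] 45.40598841496482
block24_mid 0.75 [0.3557 0.2952 0.028 ] [208. 304.]
block24_mid 0.71 [0.522  0.3389 0.0282] [190. 228.]
block24_mid 0.63 [0.5013 0.1967 0.0235] [255. 237.]
block24 0.84 [0.2103 0.3934 0.0029] [166. 370.]
block24 0.81 [0.5263 0.3359 0.0035] [194. 228.]
block24 0.76 [ 0.3519  0.2995 -0.0001] [209. 306.]
corner 0.64 [0.6042 0.0086 0.0169] [340. 192.]
corner 0.31 [ 0.7172 -0.2095 -0.0033] [434. 146.]
corner 0.27 [ 0.5419 -0.0397  0.0008] [362. 220.]
deck 0.9 [ 0.5461 -0.0398  0.0027] [362. 218.]
long_fence 0.64 [0.5251 0.3365 0.0054] [194. 228.]
long_fence 0.54 [0.5433 0.0144 0.0163] [338. 219.]
short_fence 0.55 [ 0.6108 -0.0321  0.0133] [358. 189.]
short_fence 0.4 [0.771  0.1041 0.0012] [298. 123.]
block6_mid 0.91 [ 0.5206 -0.3008  0.0252] [481. 228.]
block6_mid 0.49 [ 0.5464 -0.0414  0.0044] [363. 218.]
tip_box 0.76 [ 0.769   0.1029 -0.0008] [298. 124.]
tip_box_low 0.62 [ 0.8052 -0.0719  0.0011] [374. 109.]
tub 0.61 [ 0.3137 -0.2114  0.0001] [441. 323.]
di
[... 394 characters left out ...]
.]
block24 0.83 [0.5089 0.1978 0.0019] [275. 235.]
block24 0.67 [0.3924 0.4527 0.0068] [175. 210.]
corner 0.91 [0.6059 0.0106 0.013 ] [361. 249.]
deck 0.64 [ 0.5411 -0.0412 -0.0018] [358. 278.]
long_fence 0.74 [0.548  0.0142 0.0184] [342. 257.]
short_fence 0.56 [ 0.6138 -0.0308  0.0164] [378. 254.]
block6_mid 0.94 [ 0.5252 -0.2977  0.0243] [457. 339.]
tip_box 0.69 [ 0.5266 -0.2981  0.0248] [457. 338.]
tip_box 0.68 [0.769  0.1019 0.0006] [380. 210.]
tip_box_low 0.83 [ 0.8051 -0.0648  0.0023] [443. 231.]
tip_box_low 0.41 [0.6979 0.2747 0.0053] [312. 193.]
tub 0.66 [ 0.3218 -0.2112  0.0015] [340. 382.]
dishes 0.59 [0.6991 0.2745 0.0052] [313. 193.]
tube50 0.23 [0.5491 0.0123 0.0154] [343. 259.]
```

View pics/top0.png

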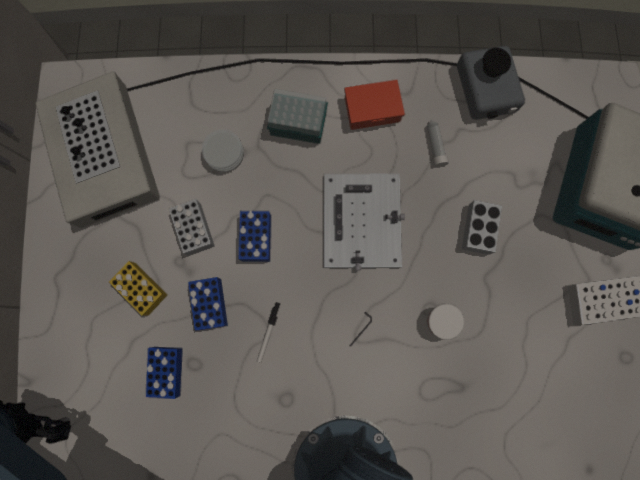

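The top view shows six look-alikes: grey 24-hole block at (190,228), blue blocks at (254,237), (208,304) and (164,372), a yellow one at (137,288), and a white rack at (608,300). The six-hole block is at (484,227). I choose the grey one at (190,228), world about (0.524, 0.337). The deck is at (362,220).

Run:
```python
import cv2, numpy as np
i=cv2.imread('pics/top0.png')
a=cv2.resize(i[190:265,155:225],None,fx=5.5,fy=5.5,interpolation=cv2.INTER_CUBIC)
b=cv2.resize(i[165:280,315:410],None,fx=4.2,fy=4.2,interpolation=cv2.INTER_CUBIC)
h=max(a.shape[0],b.shape[0]);f=lambda m:cv2.copyMakeBorder(m,0,h-m.shape[0],0,0,cv2.BORDER_CONSTANT)
o=np.hstack([f(a),f(b)]);print(o.shape,a.shape);cv2.imwrite('pics/crop1.png',cv2.convertScaleAbs(o,alpha=1.3))
```

```text
(483, 784, 3) (412, 385, 3)
```

View pics/crop1.png

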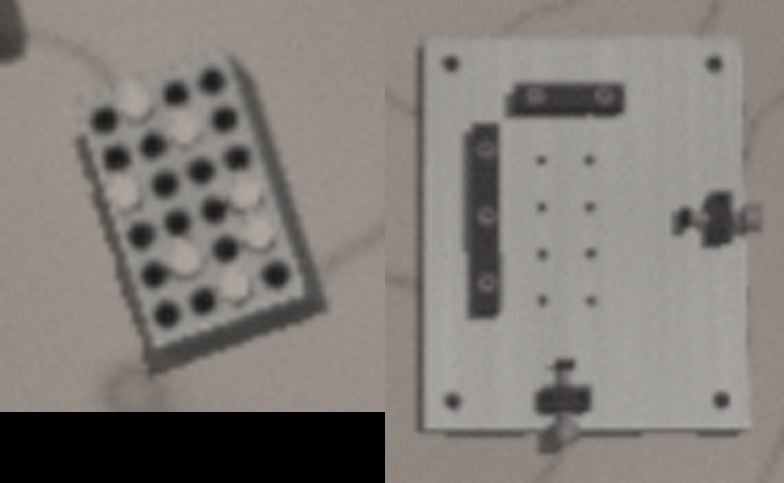

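The left crop confirms the grey block: 24 small holes, 7 white tubes. Corner holes are at crop (105,120), (211,80), (166,315), (275,274). On the right, the long fence's inner edge is at crop x≈499 and the short fence's at y≈115. Next I compute poses.

```bash
python3 - <<'E'
from h import *
np.set_printoptions(precision=4,suppress=True)
c=imaging.camera('top')
A=lambda p:np.array([155,190])+(np.array(p)+.5)/5.5-.5
B=lambda p:np.array([315,165])+(np.array(p)-[385,0]+.5)/4.2-.5
w=ray(c,A([(105,120),(211,80),(166,315),(275,274)]),.05)[:,:2]
print('block',w.mean(0),w); d=w[0]+w[1]-w[2]-w[3]; e=w[0]+w[2]-w[1]-w[3]
print('yaw x',np.degrees(np.arctan2(d[1],d[0])),'yaw y-90',np.degrees(np.arctan2(e[1],e[0]))-90,np.linalg.norm(d)/2,np.linalg.norm(e)/2)
p=ray(c,B([(450,63),(714,63),(452,400),(721,400)]),.016)[:,:2];print('deck',p.mean(0)); 
for i,j in((2,0),(3,1),(0,1),(2,3)): v=p[j]-p[i];print(np.degrees(np.arctan2(v[1],v[0])),np.linalg.norm(v))
f=ray(c,B([(499,125),(499,317),(512,115),(624,115),(499,115)]),.031)[:,:2];print(f)
E
python3 -m pendant '[[[45,-30,20,-10.7,85],[45,-30,10,-10.7,85],[45,-20,0,0,85],[45,-20,0,0,85],[45,-20,0,0,85],[0,0,0,0,85]]]'
```

```text
block [0.5242 0.3374] [[0.5552 0.3723]
 [0.571  0.33  ]
 [0.4773 0.345 ]
 [0.4934 0.3021]]
yaw x 19.53734893515387 yaw y-90 20.527951411227818 0.08245606742750883 0.045473556506104136
deck [ 0.5419 -0.0392]
-0.010372319827006706 0.17979538232482392
-0.1671232622902001 0.18014565017440232
-90.12186949987816 0.14063198564902893
-90.26519145707117 0.14014025986419223
[[ 0.5949  0.0058]
 [ 0.4936  0.0068]
 [ 0.6002 -0.001 ]
 [ 0.6    -0.0597]
 [ 0.6002  0.0058]]
time_s: 2.1
eef_pos: [0.3712, 0.4353, 0.2612]
eef_rot: [0.0, 0.31, 0.951, -0.0]
wrist_force: [-0.8, 0.8, 0.9]
opening: 0.998
```

```bash
python3 -m pendant '[[[25,-16,0,10.5,85],[25,-16,0,10.5,85],[25,-16,0,10.5,85],[26,-17,-20,10.5,85],[26,-17,-20,10.5,85],[26,-16,-20,3.5,85],[0,0,0,0,85]]]'
python3 - <<'E'
from h import *
np.set_printoptions(precision=4,suppress=True)
o=monitor.get_obs();print(o['time_s'],o['eef_pos'],o['wrist_force'])
c=imaging.camera('wrist'); save('w1.png',c['img'])
print(c['origin'])
for t in('block24_mid','block24'):
    for d in spotter.tip_of('wrist',t)[:3]:
        w=world(c,d['at']);print(t,d['confidence'],w,proj(c,w)[0])
E
```

```text
time_s: 2.98
eef_pos: [0.5209, 0.3379, 0.199]
eef_rot: [-0.002, -0.174, 0.985, -0.0]
wrist_force: [-0.2, -0.0, -0.6]
opening: 0.996
2.975 [0.5209 0.3379 0.199 ] [-0.1585 -0.0064 -0.6474]
[0.453  0.3123 0.3402]
block24_mid 0.96 [0.5039 0.1961 0.0215] [156.8096 130.0607]
block24_mid 0.77 [0.3873 0.4539 0.0217] [526.5289 101.5234]
block24_mid 0.6 [0.5237 0.3375 0.0252] [320.3321 215.8612]
block24 0.93 [0.3916 0.4555 0.0009] [513.2431 108.5098]
block24 0.85 [ 0.5235  0.3321 -0.0037] [314.6596 205.9768]
block24 0.55 [ 0.5065  0.1975 -0.0027] [169.0909 132.8287]
```

View pics/w1.png

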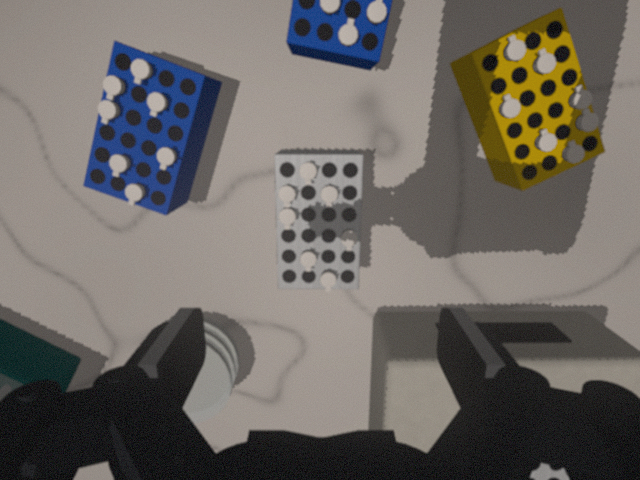

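The wrist view shows the block aligned between the fingers: corner holes at (287,170), (349,170), (289,276), (348,276), clear room either side.

Run:
```python
from h import *
np.set_printoptions(precision=4,suppress=True)
c=imaging.camera('wrist')
w=ray(c,[(287,170),(349,170),(289,276),(348,276)],.05)[:,:2]
d=w[2]+w[3]-w[0]-w[1];e=w[0]+w[2]-w[1]-w[3]
print(w.mean(0),np.degrees(np.arctan2(d[1],d[0])),np.degrees(np.arctan2(e[1],e[0])),np.linalg.norm(d)/2,np.linalg.norm(e)/2)
o=monitor.get_obs();print(o['eef_pos'],R.from_matrix(rot(o['eef_rot'])).as_matrix()[:,1:])
```

```text
[0.5263 0.3391] 20.33652844544817 -69.81980035877446 0.08274638709861673 0.04567741162858675
[0.5206 0.34   0.2023] [[-0.3455  0.0009]
 [ 0.9384  0.0008]
 [ 0.0004 -1.    ]]
```

```bash
python3 -m pendant '[[[4,-1.5,-50,0,85],[0,0,-50,0,85],[0,0,-40,0,85],[0,0,-25,0,85],[0,0,-15,0,85],[0,0,-7,0,85],[0,0,0,0,85]]]'
python3 - <<'E'
from h import *
c=imaging.camera('wrist'); save('w2.png',c['img']); o=monitor.get_obs();print(o['eef_pos'],o['wrist_force'])
E
```

```text
time_s: 4.05
eef_pos: [0.5255, 0.3378, 0.0149]
eef_rot: [0.0, -0.175, 0.985, 0.0]
wrist_force: [-0.1, 1.0, -0.3]
opening: 0.995
[0.52590717 0.3378503  0.01538272] [-0.12464828  0.6556493   0.5349942 ]
```

View pics/w2.png

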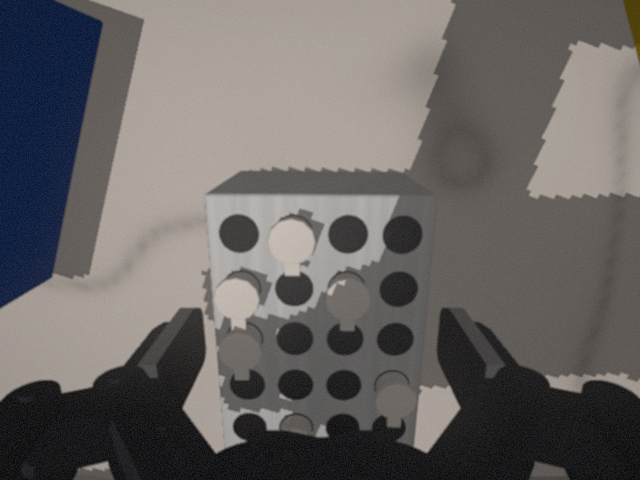

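The fingers straddle the block, centred (block x 208–436 px, fingers at 205 and 440). Closing.

```bash
python3 -m pendant '[[[0,0,0,0,40],[0,0,0,0,20],[0,0,0,0,0],[0,0,0,0,0],[0,0,0,0,0],[0,0,0,0,0]]]';python3 -m pendant '[[[0,0,8,0,0],[0,0,30,0,0],[0,0,50,0,0],[0,0,0,0,0]]]'
```

```text
time_s: 4.85
eef_pos: [0.5263, 0.3377, 0.0157]
eef_rot: [0.001, -0.175, 0.985, 0.0]
wrist_force: [-0.2, -1.0, 5.8]
opening: 0.738
time_s: 5.35
eef_pos: [0.528, 0.3386, 0.1067]
eef_rot: [0.004, -0.175, 0.985, 0.001]
wrist_force: [0.6, -0.5, -5.8]
opening: 0.743
```

```bash
python3 -m pendant '[[[0,-30,0,-2,0],[1,-50,0,-3,0],[1,-55,0,-3,0],[1,-60,0,-3,0],[1,-60,0,-3,0],[1,-55,0,-3,0],[0,-45,0,-3,0],[0,-27,0,0,0]]]';python3 -m pendant '[[[0,0,0,0,0],[0,0,0,0,0]]]'
python3 - <<'E'
from h import *
np.set_printoptions(precision=4,suppress=True)
o=monitor.get_obs();print(o['eef_pos'],o['wrist_force'],rot(o['eef_rot'])[:,1])
for n in('wrist','top','side'):
    c=imaging.camera(n); save(n+'3.png',c['img'])
    for t in('corner','block24_mid','block24','long_fence','short_fence'):
        for d in spotter.tip_of(n,t)[:3]:
            w=world(c,d['at'])
            if abs(w[1])<.12: print(n,t,round(d['confidence'],2),w,proj(c,w)[0].round())
E
```

```text
time_s: 6.35
eef_pos: [0.5285, -0.0465, 0.1004]
eef_rot: [-0.002, -0.0, 1.0, 0.0]
wrist_force: [0.7, 0.3, -6.0]
opening: 0.745
time_s: 6.6
eef_pos: [0.5291, -0.0439, 0.101]
eef_rot: [-0.001, -0.001, 1.0, 0.001]
wrist_force: [-0.3, -0.3, -5.7]
opening: 0.74
[ 0.5291 -0.0439  0.101 ] [-0.3061 -0.3308 -5.6829] [-0.0026  1.      0.0012]
wrist block24_mid 0.88 [ 0.5276 -0.043   0.111 ] [325. 322.]
wrist block24 0.68 [ 0.5303 -0.0451  0.0797] [319. 293.]
top corner 0.77 [0.6055 0.009  0.0146] [340. 191.]
top block24 0.8 [ 0.5307 -0.0461  0.0907] [368. 218.]
side corner 0.92 [0.6026 0.0102 0.0145] [361. 249.]
side block24_mid 0.92 [ 0.5307 -0.0446  0.1103] [357. 238.]
side block24 0.56 [ 0.5293 -0.0461  0.09  ] [357. 246.]
side long_fence 0.54 [0.5486 0.0118 0.018 ] [343. 258.]
side short_fence 0.51 [ 0.6154 -0.032   0.0163] [379. 254.]
```

View pics/wrist3.png

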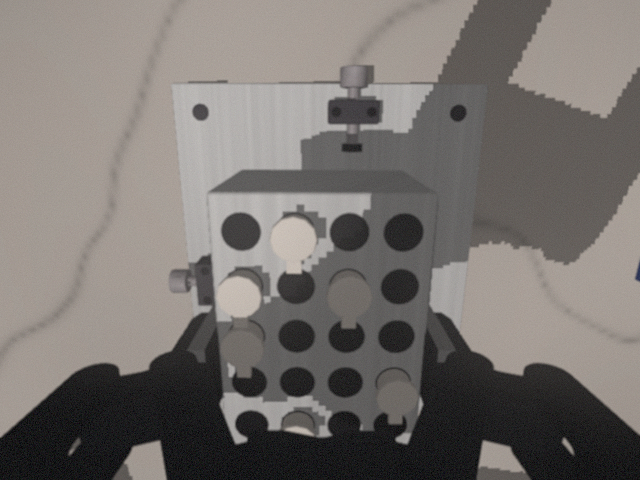

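View pics/side3.png

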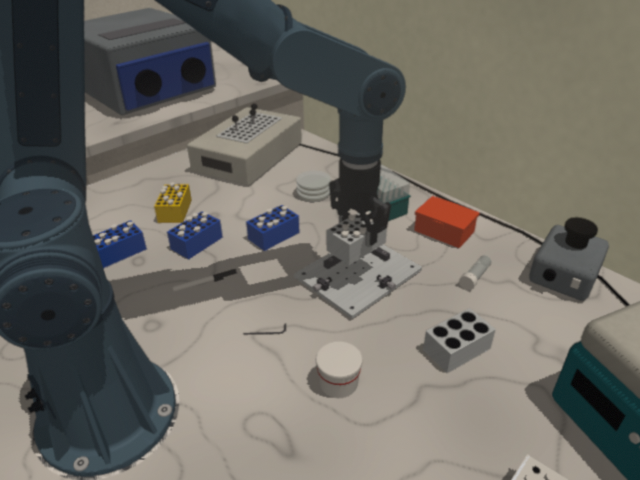

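The side and wrist views show the block upright above the deck and clear of everything. Corner is about (0.604, 0.008), and the gaps to the fences are about 21 mm each. I'll shift +8/+6 mm to stay central between fences and clamps, then lower.

```bash
python3 -m pendant '[[[8,6,-20,0,0],[0,0,-25,0,0],[0,0,-12,0,0],[0,0,-5,0,0],[0,0,0,0,0],[0,0,0,0,0]]]';python3 -m pendant '[[[0,0,-2,0,0],[0,0,-1,0,0],[0,0,0,0,0]]]'
```

```text
time_s: 8.25
eef_pos: [0.539, -0.0389, 0.0412]
eef_rot: [0.001, -0.001, 1.0, -0.0]
wrist_force: [0.1, 0.0, -5.6]
opening: 0.74
time_s: 8.62
eef_pos: [0.5382, -0.0386, 0.0373]
eef_rot: [-0.0, -0.002, 1.0, -0.0]
wrist_force: [0.7, -0.7, -6.0]
opening: 0.739
```

```bash
python3 -m pendant '[[[0,0,-2,0,0],[0,0,0,0,0]]]';python3 -m pendant '[[[0,0,-2,0,0],[0,0,0,0,0]]]'
```

```text
time_s: 8.88
eef_pos: [0.5381, -0.0385, 0.0351]
eef_rot: [-0.0, -0.002, 1.0, 0.0]
wrist_force: [1.2, 0.7, -5.6]
opening: 0.736
time_s: 9.12
eef_pos: [0.5381, -0.0386, 0.0331]
eef_rot: [-0.0, -0.001, 1.0, 0.0]
wrist_force: [-0.4, 0.6, -5.2]
opening: 0.737
```

```bash
python3 -m pendant '[[[0,0,-1,0,0],[0,0,0,0,0]]]';python3 -m pendant '[[[0,0,-1,0,0],[0,0,0,0,0]]]';python3 -m pendant '[[[0,0,-1,0,0],[0,0,0,0,0]]]'
```

```text
time_s: 9.38
eef_pos: [0.5382, -0.0386, 0.0322]
eef_rot: [-0.0, -0.001, 1.0, 0.0]
wrist_force: [-0.1, 0.6, -6.3]
opening: 0.738
time_s: 9.62
eef_pos: [0.5386, -0.0387, 0.0317]
eef_rot: [0.0, -0.002, 1.0, -0.0]
wrist_force: [-0.5, -0.1, -0.7]
opening: 0.736
time_s: 9.88
eef_pos: [0.5392, -0.0388, 0.0317]
eef_rot: [0.001, -0.002, 1.0, -0.0]
wrist_force: [-2.7, 0.8, 6.9]
opening: 0.739
```

Block is down (Fz +7 N). Now I go toward the long fence (+y) in small steps.

```bash
python3 -m pendant '[[[0,3,0,0,0],[0,3,0,0,0],[0,2,0,0,0],[0,0,0,0,0]]]';python3 -m pendant '[[[0,2,0,0,0],[0,0,0,0,0]]]';python3 -m pendant '[[[0,2,0,0,0],[0,0,0,0,0]]]'
```

```text
time_s: 10.38
eef_pos: [0.54, -0.0312, 0.0317]
eef_rot: [0.002, -0.002, 1.0, -0.001]
wrist_force: [-0.3, -2.3, 5.5]
opening: 0.735
time_s: 10.62
eef_pos: [0.54, -0.0292, 0.0317]
eef_rot: [0.002, -0.001, 1.0, -0.001]
wrist_force: [0.2, -2.9, 5.7]
opening: 0.737
time_s: 10.88
eef_pos: [0.54, -0.0273, 0.0317]
eef_rot: [0.002, -0.001, 1.0, -0.001]
wrist_force: [0.1, -2.2, 5.8]
opening: 0.737
```

```bash
for i in 1 2 3; do python3 -m pendant '[[[0,1.5,0,0,0],[0,0,0,0,0]]]' | sed -n '1,2p;4p'; done
```

```text
time_s: 11.12
eef_pos: [0.5401, -0.0266, 0.0317]
wrist_force: [-0.7, -5.5, 5.2]
time_s: 11.38
eef_pos: [0.5401, -0.0265, 0.0318]
wrist_force: [-1.3, -11.6, 4.1]
time_s: 11.62
eef_pos: [0.5401, -0.0264, 0.0319]
wrist_force: [-2.4, -18.1, 4.5]
```

Long fence contact at y≈−0.0265 (−18 N). Now I push +x along it.

```bash
python3 -m pendant '[[[3,0,0,0,0],[2,0,0,0,0],[0,0,0,0,0]]]'; for i in 1 2; do python3 -m pendant '[[[2,0,0,0,0],[0,0,0,0,0]]]' | sed -n '1,4p'; done
```

```text
time_s: 12.0
eef_pos: [0.5438, -0.0264, 0.0319]
eef_rot: [0.0, -0.002, 1.0, -0.003]
wrist_force: [-8.1, -19.1, 10.0]
opening: 0.739
time_s: 12.25
eef_pos: [0.5457, -0.0264, 0.0319]
eef_rot: [0.0, -0.002, 1.0, -0.003]
wrist_force: [-8.7, -18.4, 10.2]
time_s: 12.5
eef_pos: [0.5477, -0.0265, 0.0319]
eef_rot: [0.0, -0.002, 1.0, -0.003]
wrist_force: [-8.7, -18.0, 10.2]
```

```bash
for i in 1 2 3; do python3 -m pendant '[[[1.5,0,0,0,0],[0,0,0,0,0]]]' | sed -n '1,4p'; done
```

```text
time_s: 12.75
eef_pos: [0.5491, -0.0264, 0.0319]
eef_rot: [0.0, -0.002, 1.0, -0.003]
wrist_force: [-9.1, -17.9, 10.6]
time_s: 13.0
eef_pos: [0.5506, -0.0265, 0.0319]
eef_rot: [0.0, -0.002, 1.0, -0.003]
wrist_force: [-8.8, -18.0, 10.5]
time_s: 13.25
eef_pos: [0.5521, -0.0265, 0.0319]
eef_rot: [0.0, -0.002, 1.0, -0.003]
wrist_force: [-9.7, -19.2, 10.8]
```

```bash
for i in 1 2 3; do python3 -m pendant '[[[1,0,0,0,0],[0,0,0,0,0]]]' | sed -n '1,4p'; done
python3 - <<'E'
from h import *
c=imaging.camera('top'); a=c['img'][165:280,315:410]; a=cv2.resize(a,None,fx=4.2,fy=4.2,interpolation=cv2.INTER_CUBIC)
w=imaging.camera('wrist'); cv2.imwrite('pics/c4.png',np.hstack([a,cv2.resize(w['img'],(400,300))[:,:,:] if 0 else cv2.copyMakeBorder(cv2.resize(w['img'],(400,300)),0,a.shape[0]-300,0,0,cv2.BORDER_CONSTANT)])[:,:,::-1])
E
```

```text
time_s: 13.5
eef_pos: [0.553, -0.0264, 0.0318]
eef_rot: [-0.0, -0.002, 1.0, -0.003]
wrist_force: [-9.4, -18.8, 10.8]
time_s: 13.75
eef_pos: [0.5535, -0.0264, 0.0319]
eef_rot: [-0.001, -0.002, 1.0, -0.003]
wrist_force: [-11.5, -19.8, 13.1]
time_s: 14.0
eef_pos: [0.5535, -0.0264, 0.0318]
eef_rot: [-0.002, -0.002, 1.0, -0.003]
wrist_force: [-16.6, -18.7, 17.4]
```

View pics/c4.png

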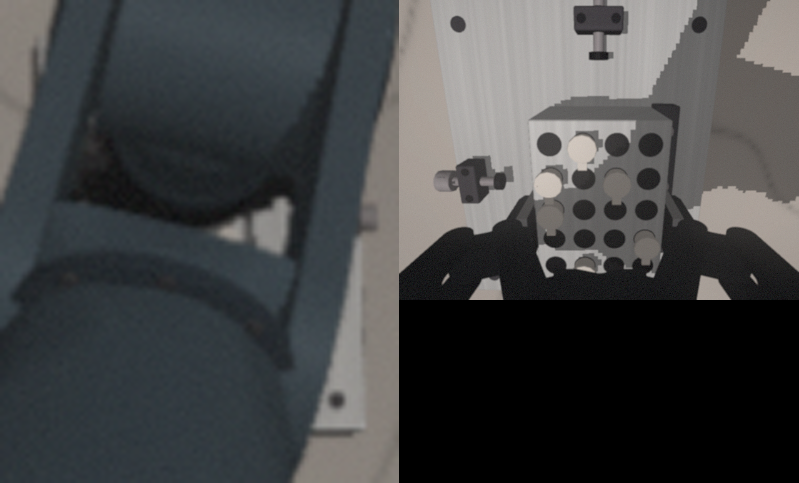

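Short fence contact at x≈0.5535 (Fx stopped rising freely, now −17 N). The wrist view shows the block aligned along the long fence, clear of both clamps. I'll press down a little to keep it flat, then firm up x.

```bash
python3 -m pendant '[[[0,0,-1,0,0],[1,0,0,0,0],[0,0,0,0,0]]]'; python3 -m pendant '[[[1,0,0,0,0],[0,0,0,0,0],[0,0,0,0,0]]]'
python3 - <<'E'
from h import *
np.set_printoptions(precision=4,suppress=True)
o=monitor.get_obs();print(o['eef_pos'],o['wrist_force'],o['torque'],rot(o['eef_rot']))
E
```

```text
time_s: 14.48
eef_pos: [0.5535, -0.0264, 0.0318]
eef_rot: [-0.003, -0.002, 1.0, -0.003]
wrist_force: [-25.4, -18.8, 30.1]
opening: 0.736
time_s: 14.85
eef_pos: [0.5535, -0.0265, 0.0317]
eef_rot: [-0.004, -0.002, 1.0, -0.003]
wrist_force: [-28.7, -19.8, 32.9]
opening: 0.737
[ 0.5535 -0.0265  0.0317] [-28.7457 -19.7527  32.9148] [-2.8108  3.8501 -0.1367] [[-1.     -0.0039 -0.008 ]
 [-0.0038  1.     -0.0063]
 [ 0.008  -0.0063 -0.9999]]
```

Run:
```python
from h import *
np.set_printoptions(precision=4,suppress=True)
c=imaging.camera('wrist'); save('w5.png',c['img'])
k=K(c);D=np.array(c['distortion'],float); print(k[0,0],D)
a=cv2.cvtColor(cv2.imread('pics/wrist3.png'),6);b=cv2.cvtColor(cv2.imread('pics/w5.png'),6)
m=np.zeros_like(a);m[180:425,225:425]=255
p=cv2.goodFeaturesToTrack(a,80,.02,6,mask=m)
q,s,_=cv2.calcOpticalFlowPyrLK(a,b,p,None,winSize=(15,15)); r,s2,_=cv2.calcOpticalFlowPyrLK(b,a,q,None,winSize=(15,15))
ok=(s[:,0]==1)&(np.linalg.norm((p-r)[:,0],axis=1)<.2);P=p[ok][:,0];F=(q-p)[ok][:,0]
A=np.c_[np.ones(len(P)),P-[325,310]]
ok=np.linalg.norm(F-np.median(F,0),axis=1)<2
print(ok.sum(),np.linalg.lstsq(A[ok],F[ok],rcond=None)[0],np.median(F,0))
for lo,hi in((180,240),(240,300),(300,360),(360,425)):
    s=ok&(P[:,1]>=lo)&(P[:,1]<hi);print(lo,s.sum(),np.median(F[s],0) if s.any() else '')
# nets
for n in('side','wrist'):
    d=imaging.camera(n)
    for t in('corner','block24_mid'):
        for e in spotter.tip_of(n,t)[:2]:print(n,t,round(e['confidence'],2),world(d,e['at']))
save('side5.png',imaging.camera('side')['img'][180:330,290:450].repeat(4,0).repeat(4,1)); o=monitor.get_obs();print(o['time_s'],o['wrist_force'],o['eef_pos'])
```

```text
400.94438811178657 [-0.0186  0.      0.      0.      0.    ]
44 [[-0.3959 -1.335 ]
 [ 0.0001  0.0013]
 [-0.0011  0.0108]] [-0.4245 -0.7772]
180 4 [-0.6992 -2.235 ]
240 10 [-0.2449 -1.8834]
300 6 [-0.6429 -1.2344]
360 24 [-0.4245 -0.1367]
side block24_mid 0.98 [0.5071 0.1993 0.0262]
side block24_mid 0.96 [0.3899 0.4526 0.026 ]
wrist block24_mid 0.82 [ 0.5529 -0.0269  0.0422]
wrist block24_mid 0.64 [ 0.5498 -0.0327  0.0107]
15.25 [-29.2758 -18.7549  33.1881] [ 0.5535 -0.0265  0.0317]
```

View pics/side5.png

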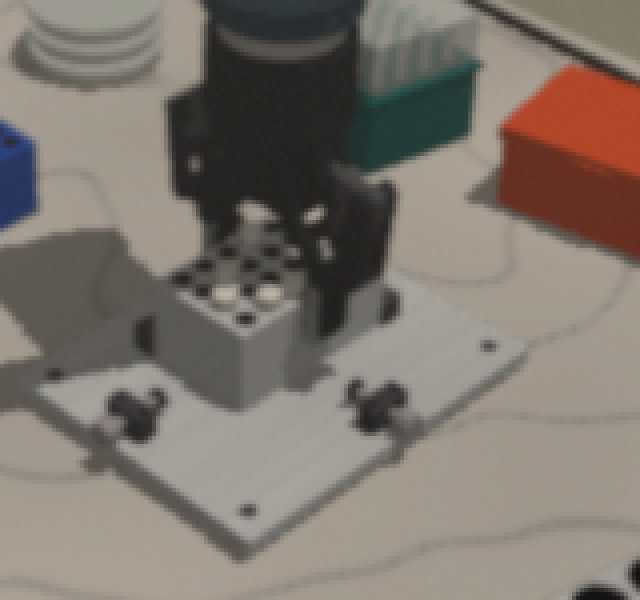

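View pics/w5.png

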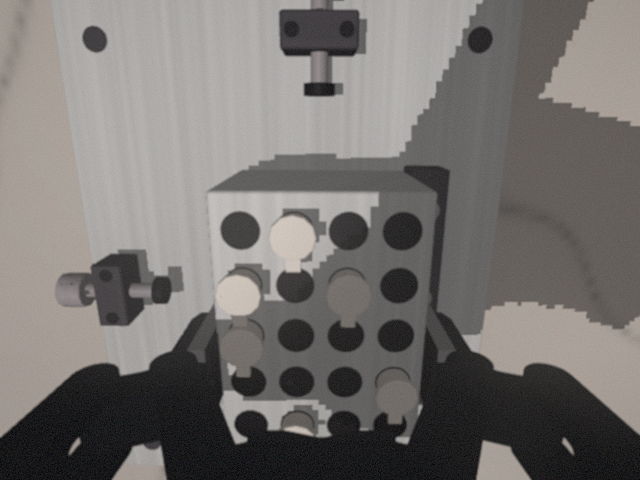

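Run:
```python
from h import *
np.set_printoptions(precision=3,suppress=True)
c=imaging.camera('wrist');o=monitor.get_obs();k=K(c);D=np.array(c['distortion'],float)
Rt=rot(o['eef_rot']);Rc=rot(c['orientation']);Rtc=Rt.T@Rc; tc=Rt.T@(np.array(c['origin'])-o['eef_pos']) # cam in tool
print('cam in tool',tc)
a=cv2.cvtColor(cv2.imread('pics/wrist3.png'),6);b=cv2.cvtColor(c['img'],7)
m=np.zeros_like(a);m[195:425,225:425]=255
p=cv2.goodFeaturesToTrack(a,120,.01,5,mask=m)
q,s,_=cv2.calcOpticalFlowPyrLK(a,b,p,None,winSize=(13,13)); r,_,_=cv2.calcOpticalFlowPyrLK(b,a,q,None,winSize=(13,13))
ok=(s[:,0]==1)&(np.linalg.norm((p-r)[:,0],axis=1)<.2);p=p[ok];q=q[ok]
u=cv2.undistortPoints(p,k,D)[:,0];d=np.c_[u,np.ones(len(u))]@Rtc.T
X=tc+d*((-.0345-tc[2])/d[:,2])[:,None]   # block top 34.5 mm behind TCP, tool frame
Xc=(X-tc)@Rtc
for it in range(4):
    f,rv,tv,inl=cv2.solvePnPRansac(Xc,q,k,D,reprojectionError=.5+.1*it,iterationsCount=2000)
    inl=inl[:,0];f,rv,tv=cv2.solvePnP(Xc[inl],q[inl],k,D,rv,tv,True)
    dRt=Rtc@cv2.Rodrigues(rv)[0]@Rtc.T  # rotation of block in tool frame
    print(len(p),len(inl),'in tool deg',np.degrees(R.from_matrix(dRt).as_rotvec()),'world tilt deg',np.degrees(R.from_matrix(Rt@dRt@np.diag([-1,1,-1.])).as_rotvec()))
print(np.degrees(R.from_matrix(Rt@np.diag([-1,1,-1.])).as_rotvec()),o['wrist_force'])
```

```text
cam in tool [ 0.073 -0.    -0.141]
77 43 in tool deg [-0.131 -0.766 -0.109] world tilt deg [-0.228 -0.311  0.336]
77 46 in tool deg [-0.182 -0.771 -0.113] world tilt deg [-0.177 -0.315  0.34 ]
77 49 in tool deg [-0.236 -0.852 -0.125] world tilt deg [-0.123 -0.396  0.351]
77 52 in tool deg [-0.264 -0.921 -0.129] world tilt deg [-0.094 -0.466  0.356]
[-0.361  0.455  0.225] [-28.315 -20.226  33.955]
```

```bash
python3 -c "
from h import *
print(order.hand_in()); o=monitor.get_obs(); print(o['time_s'],o['wrist_force'],o['eef_pos'],o['opening'])"
```

```text
the job is handed in; nothing more can be done
None
the job is handed in; nothing more can be done
```

The grey 24-hole block is seated in the corner of the two fences. I handed the job in at about 15–16 s, with the gripper still closed and pressing it there.

- **What I did:** I gripped the block across its 64 mm, lowered it onto the deck plate between the fences and clamps, and slid it in small steps against the long fence, then the short one.
- **Contact:** it stopped at y ≈ −26.5 mm on the long fence and x ≈ 553.5 mm on the short one. At the last reading the forces on the tool were about −28 N (x), −20 N (y) and +34 N (z), so it is pressed into both fences and down.
- **Position:** the side and wrist pictures show it upright, along the long fence and clear of both clamps. The long-fence stop agrees with my measurement from the picture (within about 1 mm). The short-fence stop is about 2 mm beyond the corner I estimated. That is within what the camera calibration and grip offset allow.
- **Flatness:** the gripper leans about 0.5° under load, but the block turned in the pads instead of leaning with it. Its estimated tilt is 0.3–0.5°, which I cannot tell from flat with these cameras.
- **Not confirmed:** in the last close view the detector also gave a second, weaker block position that didn't fit, which I ignored. It did not report the block from the side camera. I did not re-measure the other objects after the last push, but the arm stayed clear of them.

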